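Hang the dial gauge in the bench locker

TASK

Pick up the dial gauge, take it in through the opening in the roof of the steel locker without touching the roof frame with gauge or robot, bring it down beside the bar inside and hang its hook on the bar, fully down in the bar's notch, then let go. Where the notch lies along the bar is not measured: feel for it gently with the hook along the bar, never leaning on the gauge or knocking it. Leave the other things on the bench as they are.

Things in the scene. Friction and masses are not known exactly. Their poses are not given: they have to be found in the camera images.
- gauge: Steel dial gauge, 0.25 to 0.4 kg, 158 mm high, standing free on the bench. Origin at the centre of its foot's underside, z up. Foot 32 (x) x 44 (y) x 6 mm; round dial case 44 mm across, 24 thick along x, 6 to 50 mm up; above it the hook (see gauge_hook), then on the gauge's axis a rubber-clad square handle post 14 x 14 mm, 112 to 158 mm up, on a neck 14 (x) x 8 (y) mm.
- gauge_hook (a point): Centre of the underside of the hook's crossbar, which rests on the bar: on the gauge's axis, 94 mm above its foot, gauge's axes. Hook open to +x: crossbar 28 mm long (x), 8 wide (y), 6 thick; the -x leg (14 wide) runs down to the dial case; the +x leg ends 14 mm below the crossbar, 30 mm above the case top, so the 18 mm high bar can pass in there. Legs 5 thick, 18 mm clear between.
- gauge_grip (a point): Point on the handle post at which to grasp it: on the gauge's axis, 137 mm above its foot, 21 mm below the post's top; axes as the gauge's.
- locker: Fixed closed steel box, 180 (x) x 300 (y) x 165 mm high, window in its far (+x) side; origin at the centre of its underside, z up. Its only opening is in the roof (see frame). Inside, the hanging bar runs along y (see bar_mid); the gauge must go down on its -x side, open side of the hook towards +x, then move +x so that the bar comes under the crossbar. Floor 5 mm thick.
- bar_mid (a point): Middle of the bar's top edge: locker x = 12, y = 0, 122 mm up, locker's axes. Bar: rigid steel along y, 8 mm thick (x), 18 high, level, reaching 80 mm or more to either side. Its top edge has one square notch, 14 mm long (y), 10 deep (floor 112 mm up). The bar is clamped with the notch centre anywhere from y = -30 to +30 mm of this point: not measured, must be felt for.
- frame: Roof frame of the locker, carried by it (same origin and axes): 5 mm sheet, top face 165 mm above the origin, around the opening of 100 mm (x) by 180 mm (y), centred. Must not be touched.
- bushing: Bystander, to be left alone: thick black rubber ring, 64 mm across, 45 mm high; origin at the centre of its underside.
- sleeve: Bystander, to be left alone: dark steel tube, 52 mm across, 60 mm high; origin at the centre of its underside.
- hubcap: Bystander, to be left alone: stepped steel disc, 90 mm across, 45 mm high; origin at the centre of its underside.
- oilcan: Bystander, to be left alone: grey can, 66 mm across, 110 mm high; origin at the centre of its underside.
- chock: Bystander, to be left alone: wooden block 100 x 60 x 45 mm; origin at the centre of its underside.
- jar: Bystander, to be left alone: grey jar, 60 mm across, 90 mm high; origin at the centre of its underside.
Not all that is in view belongs to the job. Leave any red look-alike of the gauge alone.

How it is judged (in metres and radians):
On the way, in this order (a step that is already met when the one before it is completed fails the run):
1. the gauge is lifted above the locker's roof, foot clear of it (height (world z) of gauge above 0.17 m), for 0.1 s.
2. the hook is inside the locker, below the roof opening (z of gauge_hook in the frame of locker below 0.15 m and x of gauge_hook in the frame of locker between -0.05 and 0.05 m and y of gauge_hook in the frame of locker between -0.09 and 0.09 m), for 0.1 s.
At the end, for the whole second after the job is handed in: The gauge hangs by its hook in the notch, let go and at rest: gauge_hook 5.5 to 14 mm below bar_mid (notch floor: 10 mm below), within 14 mm of the bar's middle plane and 40 mm of its middle, upright within 0.3 rad, its weight on the bar, clear of the roof frame (x of gauge_hook in the frame of bar_mid between -0.014 and 0.014 m and y of gauge_hook in the frame of bar_mid between -0.04 and 0.04 m and z of gauge_hook in the frame of bar_mid between -0.014 and -0.0055 m and angle between gauge's own z axis and vertical below 0.3 rad and contact force between gauge and locker above 1 N and contact force between gauge and frame below 0.1 N and linear speed of gauge below 0.02 m/s and angular speed of gauge below 0.3 rad/s); the robot touches nothing.
It fails at once if the roof frame is touched by the gauge or the robot (more than 1 N) (contact force between any of gauge, the arm, the fingers and frame above 1 N).
It fails at once if the gauge is pressed or knocked against the locker or its bar with more than 25 N (contact force between gauge and locker above 25 N).
It fails at once if another thing on the bench is moved by more than 30 mm (distance of any of bushing, sleeve, hubcap, oilcan, chock, jar from where it was at the start of the episode above 0.03 m).
It also fails if it takes over 69 s, if anything falls off the work surface, if the arm or the gripper's body presses on something with over 40 N, if the wrist force passes 120 N, or if a joint passes its speed limit or range.

ROBOT

A 7-joint arm with a two-finger parallel gripper is mounted at the origin on the work surface. World frame = base frame: x ahead of the robot, y to its left, z up, the work surface at z = 0. Lengths are in m, angles in degrees, forces in N, time in s.
With the tool pointing down it reaches from about 0.425 to 0.875 m from the base axis. Payload 4.7 kg.
Tool frame: the origin (TCP) lies between the finger pads; the fingertips stand 8 mm ahead of it and the grasp point (between the pads) lies 11 mm behind it; x points along the fingers, z is the direction in which the jaws open and shut, and the axes are right-handed (so a half turn about x gives the same grasp; the last joint's range is limited). The gripper opens to 87 mm and grips with 3 to 60 N. Pads are 19 mm wide; open, the fingers measure 117 mm over their backs; the gripper's body (75 mm by 190 mm) begins 51 mm behind the grasp point.
Start: joints at [72.886, 18.392, -4.016, 83.108, 1.295, 78.541, -3.26], TCP at [0.2, -0.618, 0.231] pointing down, gripper open.
Joint ranges: [-163.93, 163.93], [-17.29, 119.83], [-79.2, 71.16], [3.27, 140.29], [-89.18, 269.18], [5.43, 117.66], [-154.24, 154.24]. Speed limits (degrees/s): [147.25, 147.25, 180, 180, 180, 180, 180].

INTERFACE

Orientations are given as [roll, pitch, yaw] about the fixed x, y, z axes, in that order (R = Rz(yaw) Ry(pitch) Rx(roll)).
In Python, from cell import telemetry, vision, sign_off gives the robot as it stands. The module is installed in compiled form; this text tells all that it offers.
- The arm moves only by the tool drive_tool, never from a script. Its arguments are lists of equal length, an entry for each row: "offset": the shift along the tool's x, y, z in m, a list of three; "angular": the turn, a rotation vector about the tool's x, y, z in rad, a list of three. A call has 1 to 10 rows; each row is the pose to reach, as a shift and turn from the pose measured when the call began, along the tool's axes at that moment; what a row does not reach only later rows make up. A row lasts 1/8 s, in which the tool goes at most 62.5 mm and 10.7 degrees, less where a joint would pass 70% of its speed; a pose out of reach is approached as far as the arm can. A call with a gripper value outside its range is refused whole. "fingers" is the closure, from -1 (fully open) to 1 (shut), set as the call begins (left out, the last holds). The fingers move at their own pace and stop on an object; "squeeze" is the grip in N (left out, the last holds). Time passes only in rows, so rows that repeat a pose let the fingers close. It gives the time, the measured TCP pose, the force and the opening at its end, in the units of the state.
- telemetry.get_obs(): the state, without advancing time (a new reading comes with each control period).
- vision.read_camera(name): name is "side" or "top"; returns a dict with "pixels" (420x560x3 uint8, red, green, blue), "intrinsics" (3x3 intrinsics, pixels), "distortion" ([k1, k2, p1, p2, k3] as OpenCV has them; the pictures are not rectified), "world_from_camera" (4x4, takes a point from camera to world coordinates). Camera axes: x right, y up, looking along -z (the intrinsics and any distortion apply to the point x, -y, -z); pixel columns grow to the right and rows downward; lengths in m; the calibration is good to about 2 mm. A picture is of the moment at which its call begins. There is no depth.
- sign_off(): hands the job in, once; it reports no verdict.
The state is a dict: "time_s": time; "qpos": joint angles; "joint_velocities": joint speeds; "effort": joint torques, N m; "tool_pos": TCP position; "tool_rot": TCP orientation; "force": force on the tool from outside, world axes, zero at the start; "wrist_torque": the same for the moment, N m; "grip_width": finger opening in m.
Only numpy, scipy, OpenCV 4.12 (cv2) and the standard library are available. Lean on these libraries where they do the work, as an engineer would, in place of code of your own. Each camera call takes 0.05 s, during which the arm holds its last target.

## Working session

There is one attempt and no reset: what is moved stays moved. The work goes in short steps, Python scripts to look and compute and a tool call to move; the robot and the scene stay as the last step left them, time stands still between calls to the robot, and variables do not carry over. Pictures are saved under pics/ and viewed, and the job is handed in when it is done.

Besides the shell and the picture viewer there is one more tool, called in YAML: its name, and indented under it one key for each argument. drive_tool: Moves the arm, as the interface text tells. Its arguments: {"type":"object","properties":{"offset":{"type":"array"},"angular":{"type":"array"},"fingers":{"type":"number"},"squeeze":{"type":"number"}},"required":["offset","angular"]}

```bash
mkdir -p pics; ls
python3 - <<'E'
from cell import telemetry, vision
import cv2, pickle
print(telemetry.get_obs())
for n in ("side","top"):
    d=vision.read_camera(n); pickle.dump(d,open(f"{n}0.pkl","wb"))
    cv2.imwrite(f"pics/{n}0.png",d["pixels"][:,:,::-1])
    print(n,d["intrinsics"],d["distortion"],d["world_from_camera"])
E
```

```text
pics
{'time_s': 0.0, 'qpos': array([72.88703365, 18.43755803, -4.01479755, 83.17569768,  1.29619009,
       78.54139807, -3.2607909 ]), 'joint_velocities': array([ 0.01602485,  0.00111548, -0.0489523 , -0.00508194, -0.1349619 ,
        0.06296716,  0.0111467 ]), 'effort': array([-5.96306927e-04, -4.91287279e+01, -4.04296154e-01, -3.12527132e+01,
       -6.40406460e-02,  4.37662506e-02,  1.70614076e-04]), 'tool_pos': array([ 0.19977511, -0.61796215,  0.22947147]), 'tool_rot': array([-176.20216866,   89.89041438,  111.71931501]), 'force': array([-0.3465363 ,  0.32575916,  0.15302971]), 'wrist_torque': array([-0.01339438, -0.00873549, -0.02093144]), 'grip_width': 0.08684487870680002}
side [[392.5807495    0.         280.69630571]
 [  0.         392.5807495  207.27849414]
 [  0.           0.           1.        ]] [0.00462713 0.         0.         0.         0.        ] [[ 0.94616451  0.22581126 -0.23190945  0.37842809]
 [-0.32328327  0.62351059 -0.71184442 -0.69624597]
 [-0.01614449  0.74849437  0.6629446   0.68895109]
 [ 0.          0.          0.          1.        ]]
top [[379.22009703   0.         272.80462038]
 [  0.         379.22009703 216.04771071]
 [  0.           0.           1.        ]] [-0.07035679  0.          0.          0.          0.        ] [[ 3.06070148e-03  9.82465549e-01 -1.86419088e-01  4.23056471e-01]
 [-9.99995044e-01  3.14452782e-03  1.53975330e-04 -5.07169648e-02]
 [ 7.37475466e-04  1.86417693e-01  9.82470305e-01  9.69653259e-01]
 [ 0.00000000e+00  0.00000000e+00  0.00000000e+00  1.00000000e+00]]
```

View pics/side0.png

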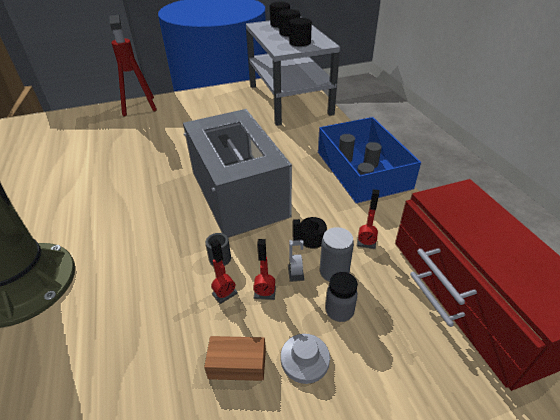

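View pics/top0.png

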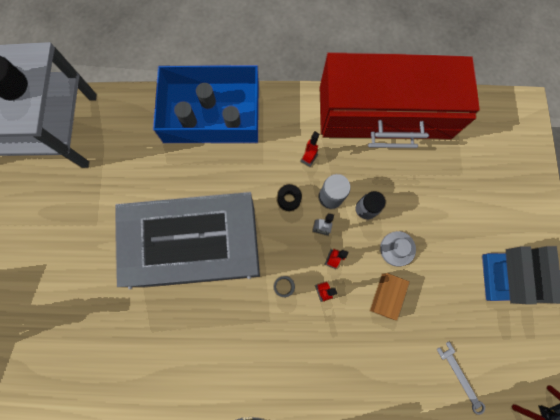

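```bash
cat > h.py <<'E'
import numpy as np, cv2, pickle
def load(n): return pickle.load(open(n,"rb"))
def ray(d,u,v):
    p=cv2.undistortPoints(np.array([[[u,v]]],float),d["intrinsics"],np.array(d["distortion"]))[0,0]
    T=np.array(d["world_from_camera"]); r=T[:3,:3]@np.array([p[0],-p[1],-1.0]); return T[:3,3],r
def onz(d,u,v,z):
    o,r=ray(d,u,v); return o+r*(z-o[2])/r[2]
def proj(d,P):
    T=np.linalg.inv(np.array(d["world_from_camera"])); c=T[:3,:3]@np.asarray(P,float)+T[:3,3]
    q=np.array([[c[0],-c[1],-c[2]]]); return cv2.projectPoints(q,np.zeros(3),np.zeros(3),d["intrinsics"],np.array(d["distortion"]))[0].ravel()
def tri(d1,p1,d2,p2):
    o1,r1=ray(d1,*p1);o2,r2=ray(d2,*p2); r1/=np.linalg.norm(r1);r2/=np.linalg.norm(r2)
    s=np.linalg.lstsq(np.c_[r1,-r2],o2-o1,rcond=None)[0]; a=o1+s[0]*r1;b=o2+s[1]*r2
    return (a+b)/2,np.linalg.norm(a-b)
E
python3 - <<'E'
from h import *
def crop(n,x,y,w,h,s,out):
    im=load(n)["pixels"][y:y+h,x:x+w,::-1]
    cv2.imwrite(out,cv2.resize(im,None,fx=s,fy=s,interpolation=cv2.INTER_CUBIC))
crop("top0.pkl",290,190,80,60,10,"pics/t_g.png")
crop("side0.pkl",260,205,80,90,6,"pics/s_g.png")
crop("top0.pkl",105,185,160,110,5,"pics/t_l.png")
crop("side0.pkl",175,100,130,140,4,"pics/s_l.png")
E
```

```text
(no output)
```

View pics/t_g.png

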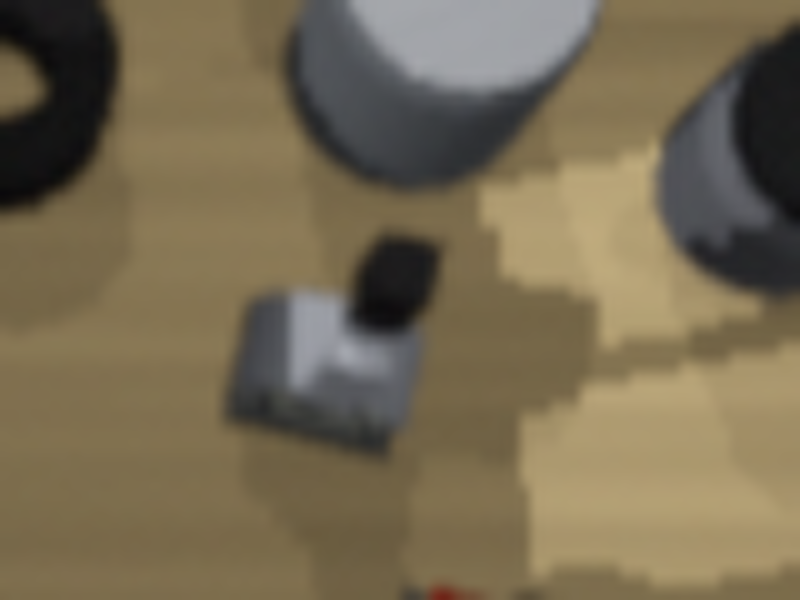

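View pics/s_g.png

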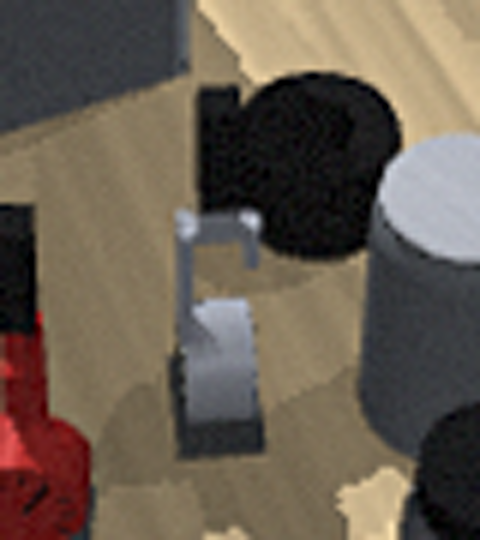

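View pics/t_l.png

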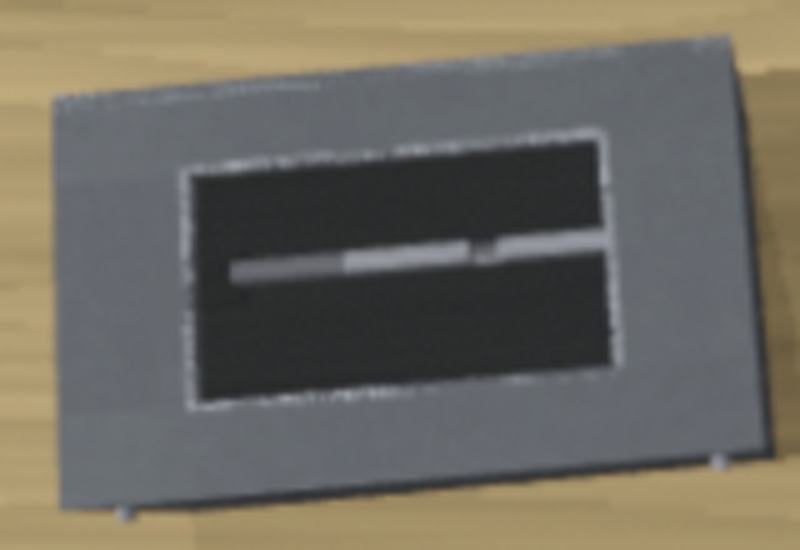

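View pics/s_l.png

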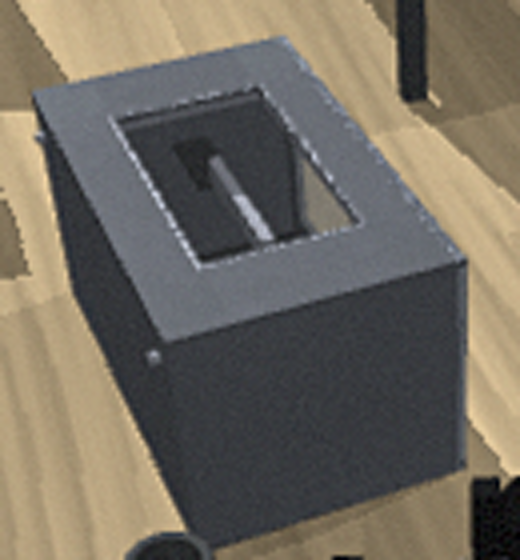

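Run:
```python
from h import *
np.set_printoptions(precision=4,suppress=True)
T=load("top0.pkl");S=load("side0.pkl")
def c(x0,y0,s,p): return (x0+(p[0]+.5)/s-.5, y0+(p[1]+.5)/s-.5)
print("locker outer roof")
O=[onz(T,*c(105,185,5,p),.165) for p in [(55,100),(730,38),(770,455),(62,508)]]
I=[onz(T,*c(105,185,5,p),.165) for p in [(185,170),(605,130),(620,367),(192,407)]]
for n,Q in(("outer",O),("inner",I)):
    Q=np.array(Q);print(n,Q,"sides",[np.linalg.norm(Q[i]-Q[i-3]) for i in range(4)],"ctr",Q.mean(0), "yaws",[np.degrees(np.arctan2(*( (Q[a]-Q[b])[[1,0]]))) for a,b in((0,3),(1,2),(0,1),(3,2))])
SO=[onz(S,*c(175,100,4,p),.165) for p in [(32,92),(285,38),(467,258),(165,340)]]
SI=[onz(S,*c(175,100,4,p),.165) for p in [(112,121),(262,90),(362,223),(200,266)]]
for n,Q in(("outerS",SO),("innerS",SI)):
    Q=np.array(Q);print(n,Q,"sides",[np.linalg.norm(Q[i]-Q[i-3]) for i in range(4)],"ctr",Q.mean(0), "yaws",[np.degrees(np.arctan2(*( (Q[a]-Q[b])[[1,0]]))) for a,b in((1,0),(2,3),(0,3),(1,2))])
print("notch seen z .122/.112",onz(T,*c(105,185,5,(483,252)),.122),onz(T,*c(105,185,5,(483,252)),.112))
print("bar pts",[onz(T,*c(105,185,5,p),.122) for p in[(345,257),(600,242)]])
# gauge
print("handle top tri",tri(T,c(290,190,10,(402,262)),S,c(260,205,6,(219,90))))
print("handle top z=.158",onz(T,*c(290,190,10,(402,262)),.158),onz(S,*c(260,205,6,(219,90)),.158))
print("foot -x corners",[onz(T,*c(290,190,10,p),0.003) for p in[(228,422),(388,455)]])
print("hook side crossbar ends z=.1",[onz(S,*c(260,205,6,p),.1) for p in[(182,215),(258,218)]])
print("foot side edge z=0",[onz(S,*c(260,205,6,p),.0) for p in[(180,460),(264,455)]])
```

```text
locker outer roof
outer [[ 0.6003  0.2949  0.165 ]
 [ 0.6287 -0.0021  0.165 ]
 [ 0.4483 -0.0214  0.165 ]
 [ 0.4236  0.2784  0.165 ]] sides [np.float64(0.29841122512734325), np.float64(0.18139495363160996), np.float64(0.30077085054448893), np.float64(0.17743226024568517)] ctr [0.5252 0.1374 0.165 ] yaws [np.float64(5.3579839914010465), np.float64(6.09740720204629), np.float64(95.46303490527264), np.float64(94.71019537990965)]
inner [[0.5692 0.2345 0.165 ]
 [0.5874 0.0515 0.165 ]
 [0.485  0.0425 0.165 ]
 [0.4667 0.2249 0.165 ]] sides [np.float64(0.18389510378248836), np.float64(0.10286458758173053), np.float64(0.1832230675230977), np.float64(0.10289407025254813)] ctr [0.5271 0.1384 0.165 ] yaws [np.float64(5.382145274047438), np.float64(5.007712375186684), np.float64(95.69752808655863), np.float64(95.7085914528187)]
outerS [[ 0.4251  0.2798  0.165 ]
 [ 0.6042  0.2937  0.165 ]
 [ 0.6331 -0.0006  0.165 ]
 [ 0.4538 -0.016   0.165 ]] sides [np.float64(0.17964505553303695), np.float64(0.2956284664428988), np.float64(0.1800028937468586), np.float64(0.29716971984194884)] ctr [0.5291 0.1392 0.
[... 416 characters left out ...]
oat64(2.7703217674582796), np.float64(5.498791104720494), np.float64(95.77456726915635), np.float64(95.34247974753681)]
notch seen z .122/.112 [0.5398 0.1108 0.122 ] [0.5412 0.1127 0.112 ]
bar pts [array([0.5372, 0.1736, 0.122 ]), array([0.5446, 0.0579, 0.122 ])]
handle top tri (array([ 0.5784, -0.1747,  0.1617]), np.float64(0.0019611076579032173))
handle top z=.158 [ 0.5781 -0.1751  0.158 ] [ 0.5808 -0.171   0.158 ]
foot -x corners [array([ 0.5656, -0.1529,  0.003 ]), array([ 0.5571, -0.194 ,  0.003 ])]
hook side crossbar ends z=.1 [array([ 0.569, -0.168,  0.1  ]), array([ 0.5931, -0.1781,  0.1   ])]
foot side edge z=0 [array([ 0.559 , -0.1934,  0.    ]), array([ 0.5885, -0.2015,  0.    ])]
```

```bash
cat >> h.py <<'E'
from scipy.spatial.transform import Rotation as Ro
def Rt(o): return Ro.from_euler("xyz",o["tool_rot"],degrees=True)
def Rdown(yaw):  # tool z along the y axis of a body with this yaw (deg); sign chosen later
    a=np.radians(yaw); z=np.array([-np.sin(a),np.cos(a),0]); x=np.array([0,0,-1.]); y=np.cross(z,x)
    return Ro.from_matrix(np.c_[x,y,z])
def go(pos,yaw,sgn=None,show=True):
    from cell import telemetry
    o=telemetry.get_obs(); R=Rt(o); best=None
    for s in (0,180):
        if sgn is not None and s!=sgn: continue
        D=Rdown(yaw+s); rv=(R.inv()*D).as_rotvec()
        if best is None or np.linalg.norm(rv)<np.linalg.norm(best[1]): best=(s,rv)
    off=R.inv().apply(np.asarray(pos)-o["tool_pos"])
    if show: print("t",o["time_s"],"tcp",o["tool_pos"].round(4),"F",o["force"].round(2),"w",round(o["grip_width"],4),"q",o["qpos"].round(0))
    print("sgn",best[0],"offset",off.round(4),"rot",best[1].round(4),"deg",np.degrees(np.linalg.norm(best[1])).round(1))
    return off,best[1]
E
python3 - <<'E'
from h import *
from cell import telemetry
o=telemetry.get_obs();print(Rt(o).as_matrix().round(3))
go([0.578,-0.1753,0.2],-12,0);go([0.578,-0.1753,0.2],-12,180)
E
```

```text
[[-0.001  0.951  0.308]
 [ 0.002  0.308 -0.951]
 [-1.    -0.    -0.002]]
t 0.1 tcp [ 0.1999 -0.618   0.2296] F [-0.61  0.09 -0.63] w 0.0869 q [73. 18. -4. 83.  1. 79. -3.]
sgn 0 offset [ 0.0301  0.4961 -0.3048] rot [-2.6193e+00 -7.0000e-04 -2.2000e-03] deg 150.1
t 0.1 tcp [ 0.1999 -0.618   0.2296] F [-0.61  0.09 -0.63] w 0.0869 q [73. 18. -4. 83.  1. 79. -3.]
sgn 180 offset [ 0.0301  0.4961 -0.3048] rot [ 5.223e-01 -1.600e-03  5.000e-04] deg 29.9
```

drive_tool:
  offset:
    - [0,0.05,-0.03]
    - [0,0.1,-0.06]
    - [0,0.15,-0.09]
    - [0,0.2,-0.12]
    - [0,0.25,-0.15]
    - [0,0.3,-0.185]
    - [0,0.35,-0.215]
    - [0,0.4,-0.245]
    - [0,0.45,-0.275]
    - [0,0.496,-0.305]
  angular:
    - [0.05,0,0]
    - [0.1,0,0]
    - [0.16,0,0]
    - [0.21,0,0]
    - [0.26,0,0]
    - [0.31,0,0]
    - [0.36,0,0]
    - [0.42,0,0]
    - [0.47,0,0]
    - [0.522,-0.0016,0]
  fingers: -1
  squeeze: 25

```text
time_s: 1.35
tool_pos: [0.5787, -0.1736, 0.2296]
tool_rot: [-86.1, 89.9, 171.8]
force: [1.5, 0.4, -0.0]
grip_width: 0.087
```

Run:
```python
from h import *
go([0.578,-0.1753,0.126],-12,180)
```

```text
t 1.35 tcp [ 0.5787 -0.1736  0.2296] F [ 1.53  0.38 -0.04] w 0.087 q [ 34.  14. -24.  89.   6.  78. -92.]
sgn 180 offset [ 0.1036 -0.0003  0.0018] rot [-0.0014  0.0001  0.001 ] deg 0.1
```

drive_tool:
  offset:
    - [0.015,0,0.001]
    - [0.03,0,0.002]
    - [0.035,0,0.002]
  angular:
    - [0,0,0]
    - [0,0,0]
    - [0,0,0]

```text
time_s: 1.72
tool_pos: [0.5763, -0.1775, 0.1926]
tool_rot: [-79.7, 89.7, 178.0]
force: [-0.2, -0.5, -0.1]
grip_width: 0.0868
```

```bash
cat >> h.py <<'E'
def snap(n,tag,box=None,s=1):
    from cell import vision
    d=vision.read_camera(n); pickle.dump(d,open(f"{n}{tag}.pkl","wb")); im=d["pixels"][:,:,::-1]
    if box: x,y,w,h=box; im=im[y:y+h,x:x+w]
    cv2.imwrite(f"pics/{n}{tag}.png",cv2.resize(im,None,fx=s,fy=s,interpolation=cv2.INTER_CUBIC)); return d
E
python3 - <<'E'
from h import *
snap("side","1",(230,130,160,160),4)
go([0.578,-0.1753,0.126],-12,180)
E
```

```text
t 1.775 tcp [ 0.5765 -0.1774  0.1927] F [-0.09 -0.58  0.22] w 0.0867 q [ 34.  16. -23.  92.   6.  74. -92.]
sgn 180 offset [ 0.0667  0.0013 -0.0024] rot [-0.0044  0.0005  0.0041] deg 0.3
```

View pics/side1.png

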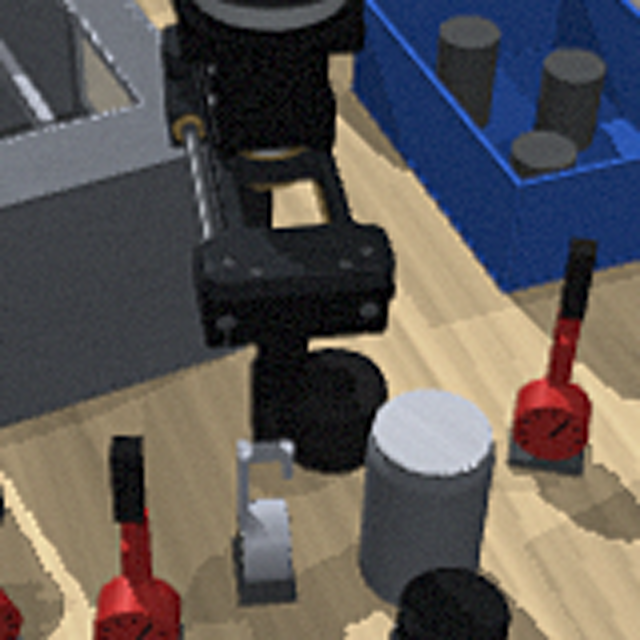

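Run:
```python
from h import *
d=load("side1.pkl")
from cell import telemetry
o=telemetry.get_obs();R=Rt(o)
print(R.as_matrix().round(3))
for dz in (-.05,.05):
  P=R.apply([0.008,0,dz])+o["tool_pos"]; u=proj(d,P); print(P,(u-[230,130]+.5)*4)
for P in([.578,-.1753,.158],[.578,-.1753,.112]): print((proj(d,P)-[230,130]+.5)*4)
```

```text
[[-0.004  0.977 -0.212]
 [ 0.    -0.212 -0.977]
 [-1.    -0.004  0.001]]
[ 0.5870811  -0.12851329  0.18465875] [248.7376666 263.9275826]
[ 0.56586197 -0.22623608  0.18471413] [278.72116595 403.7889849 ]
[263.96952004 367.33017135]
[263.17208541 432.80756033]
```

drive_tool:
  offset:
    - [0.02,0.001,-0.001]
    - [0.04,0.0013,-0.002]
    - [0.06,0.0013,-0.0024]
    - [0.0667,0.0013,-0.0024]
    - [0.0667,0.0013,-0.0024]
  angular:
    - [0,0,0.001]
    - [-0.002,0,0.003]
    - [-0.004,0,0.004]
    - [-0.004,0,0.004]
    - [-0.004,0,0.004]

```text
time_s: 2.4
tool_pos: [0.5777, -0.1761, 0.1261]
tool_rot: [-20.7, 90.0, -122.8]
force: [-0.4, 0.3, 0.5]
grip_width: 0.0867
```

Run:
```python
from h import *
snap("side","2",(230,130,160,160),4)
go([0.578,-0.1753,0.126],-12,180)
```

```text
t 2.45 tcp [ 0.5782 -0.176   0.1267] F [ 0.49 -1.09 -0.96] w 0.0872 q [ 34.  18. -23.  97.   8.  66. -94.]
sgn 180 offset [ 0.0007 -0.0004 -0.0006] rot [-0.0013  0.0008 -0.0009] deg 0.1
```

View pics/side2.png

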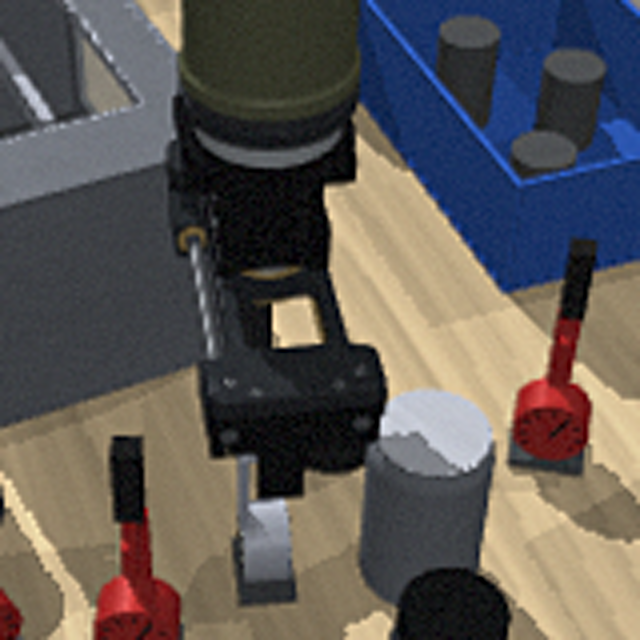

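drive_tool:
  offset:
    - [0,0,0]
    - [0,0,0]
    - [0,0,0]
    - [0,0,0]
    - [0,0,0]
    - [0,0,0]
  angular:
    - [0,0,0]
    - [0,0,0]
    - [0,0,0]
    - [0,0,0]
    - [0,0,0]
    - [0,0,0]
  fingers: 1
  squeeze: 30

```text
time_s: 3.2
tool_pos: [0.5782, -0.176, 0.1267]
tool_rot: [47.3, 89.9, -54.8]
force: [0.7, 0.4, 0.0]
grip_width: 0.0352
```

Run:
```python
from h import *
go([0.578,-0.1753,0.126],-12,180)
```

```text
t 3.2 tcp [ 0.5782 -0.176   0.1267] F [0.72 0.37 0.01] w 0.0352 q [ 34.  18. -23.  97.   8.  66. -94.]
sgn 180 offset [ 0.0007 -0.0003 -0.0006] rot [-0.0013  0.0008 -0.0008] deg 0.1
```

drive_tool:
  offset:
    - [0,0,0]
    - [0,0,0]
    - [0,0,0]
    - [0,0,0]
    - [0,0,0]
    - [0,0,0]
  angular:
    - [0,0,0]
    - [0,0,0]
    - [0,0,0]
    - [0,0,0]
    - [0,0,0]
    - [0,0,0]

```text
time_s: 3.95
tool_pos: [0.5782, -0.176, 0.1266]
tool_rot: [43.5, 89.9, -58.6]
force: [-0.2, -0.0, -1.5]
grip_width: 0.0139
```

Run:
```python
from h import *
go([0.578,-0.1753,0.30],-12,180)
```

```text
t 3.95 tcp [ 0.5782 -0.176   0.1266] F [-0.22 -0.04 -1.46] w 0.0139 q [ 34.  18. -23.  97.   8.  66. -94.]
sgn 180 offset [-0.1734 -0.0002 -0.0005] rot [-0.0013  0.0008 -0.0008] deg 0.1
```

drive_tool:
  offset:
    - [-0.01,0,0]
    - [-0.03,0,0]
    - [-0.06,0,0]
    - [-0.09,0,0]
    - [-0.12,0,0]
    - [-0.15,0,0]
    - [-0.18,0,0]
    - [-0.2,0,0]
    - [-0.2,0,0]
    - [-0.2,0,0]
  angular:
    - [0,0,0]
    - [0,0,0]
    - [0,0,0]
    - [0,0,0]
    - [0,0,0]
    - [0,0,0]
    - [0,0,0]
    - [0,0,0]
    - [0,0,0]
    - [0,0,0]

```text
time_s: 5.2
tool_pos: [0.5776, -0.1757, 0.3262]
tool_rot: [-10.5, 90.0, -112.6]
force: [-0.3, -0.6, -3.4]
grip_width: 0.0139
```

Run:
```python
from h import *
snap("side","3",(200,50,180,200),3)
# locker
a=np.radians(5.4);C=np.array([.528,.1383]);M=np.array([[np.cos(a),-np.sin(a)],[np.sin(a),np.cos(a)]])
tgt=C+M@[-0.020,0]; print(tgt)
go([*tgt,0.328],5.4,180)
```

```text
[0.50808876 0.13641783]
t 5.25 tcp [ 0.5775 -0.1757  0.3256] F [ 0.65  0.35 -3.16] w 0.0139 q [ 34.  13. -24.  81.   5.  88. -91.]
sgn 180 offset [-0.0025 -0.1331 -0.2907] rot [-0.305   0.0006  0.0012] deg 17.5
```

View pics/side3.png

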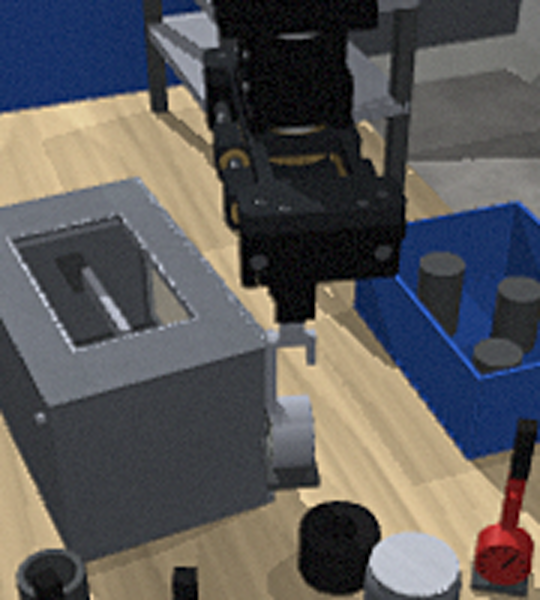

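Run:
```python
from h import *
d=load("side3.pkl")
a=np.radians(-12);M=np.array([[np.cos(a),-np.sin(a)],[np.sin(a),np.cos(a)]])
t=np.array([.5775,-.1757,.3256]);f=t[2]+.011-.137
for P in([-14,-4,100],[14,-4,100],[14,-4,80],[-16,-22,0],[16,-22,0],[16,-22,6],[-16,-22,6]):
    w=np.r_[t[:2]+M@np.array(P[:2])/1000,f+P[2]/1000]; print(P,((proj(d,w)-[200,50]+.5)*3).round(1))
im=d["pixels"][150:222,280:312,::-1]
cv2.imwrite("pics/z3.png",cv2.resize(im,None,fx=8,fy=8,interpolation=cv2.INTER_CUBIC))
for P in([-14,-4,100],[14,-4,100],[14,-4,80],[-16,-22,0],[16,-22,0],[16,-22,6],[-16,-22,6]):
    w=np.r_[t[:2]+M@np.array(P[:2])/1000,f+P[2]/1000]; print(P,((proj(d,w)-[280,150]+.5)*8).round(1))
```

```text
[-14, -4, 100] [266.3 343.1]
[14, -4, 100] [314.9 339. ]
[14, -4, 80] [314.1 367.3]
[-16, -22, 0] [267.5 494. ]
[16, -22, 0] [319.  489.1]
[16, -22, 6] [319.3 481.9]
[-16, -22, 6] [267.5 486.7]
[-14, -4, 100] [ 70.1 114.8]
[14, -4, 100] [199.7 104.1]
[14, -4, 80] [197.5 179.5]
[-16, -22, 0] [ 73.5 517.2]
[16, -22, 0] [210.7 504.4]
[16, -22, 6] [211.3 485.1]
[-16, -22, 6] [ 73.4 497.9]
```

View pics/z3.png

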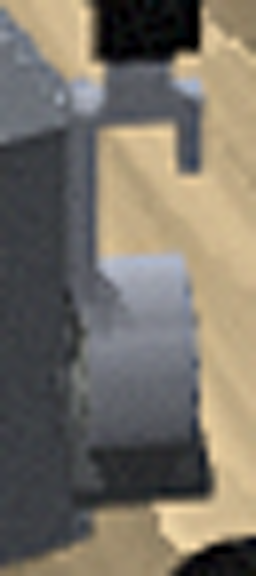

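```bash
cat >> h.py <<'E'
LY=5.4; _a=np.radians(LY);LC=np.array([.528,.1383]);LM=np.array([[np.cos(_a),-np.sin(_a)],[np.sin(_a),np.cos(_a)]])
def L(x,y,hook): # tcp world for hook at locker coords (m); hook = TCP -.1266 + .094
    return [*(LC+LM@[x,y]),hook+.0326]
def where():
    from cell import telemetry
    o=telemetry.get_obs(); p=o["tool_pos"]; print("t",round(o["time_s"],2),"hook local",((LM.T@(p[:2]-LC))*1e3).round(2),"z",round((p[2]-.0326)*1e3,2),"F",o["force"].round(2),"w",round(o["grip_width"],4),"q",o["qpos"].round(0))
E
python3 - <<'E'
from h import *
go(L(-.02,-.027,.294),LY,180)
E
```

```text
t 5.25 tcp [ 0.5775 -0.1757  0.3256] F [ 0.65  0.35 -3.16] w 0.0139 q [ 34.  13. -24.  81.   5.  88. -91.]
sgn 180 offset [-0.0011 -0.125  -0.265 ] rot [-0.305   0.0006  0.0012] deg 17.5
```

drive_tool:
  offset:
    - [0,-0.01,-0.02]
    - [0,-0.025,-0.055]
    - [0,-0.045,-0.095]
    - [0,-0.065,-0.135]
    - [0,-0.085,-0.175]
    - [-0.001,-0.1,-0.215]
    - [-0.001,-0.115,-0.245]
    - [-0.001,-0.125,-0.265]
    - [-0.001,-0.125,-0.265]
    - [-0.001,-0.125,-0.265]
  angular:
    - [-0.03,0,0]
    - [-0.07,0,0]
    - [-0.11,0,0]
    - [-0.15,0,0]
    - [-0.19,0,0]
    - [-0.24,0,0]
    - [-0.28,0,0]
    - [-0.305,0,0.001]
    - [-0.305,0,0.001]
    - [-0.305,0,0.001]

```text
time_s: 6.5
tool_pos: [0.5112, 0.1077, 0.3263]
tool_rot: [-16.0, 89.9, -100.8]
force: [-0.4, -0.1, -3.2]
grip_width: 0.014
```

Run:
```python
from h import *
snap("side","4",(160,20,180,200),3)
snap("top","4",(100,170,160,130),4)
where();go(L(-.02,-.027,.2),LY,180)
```

```text
t 6.6 hook local [-19.59 -29.05] z 293.68 F [ 0.23  0.07 -2.8 ] w 0.014 q [  21.    3.  -36.   91.    2.   87. -101.]
t 6.6 tcp [0.5112 0.1075 0.3263] F [ 0.23  0.07 -2.8 ] w 0.014 q [  21.    3.  -36.   91.    2.   87. -101.]
sgn 180 offset [ 0.0937 -0.0004 -0.0021] rot [-0.0034  0.001   0.0007] deg 0.2
```

View pics/side4.png

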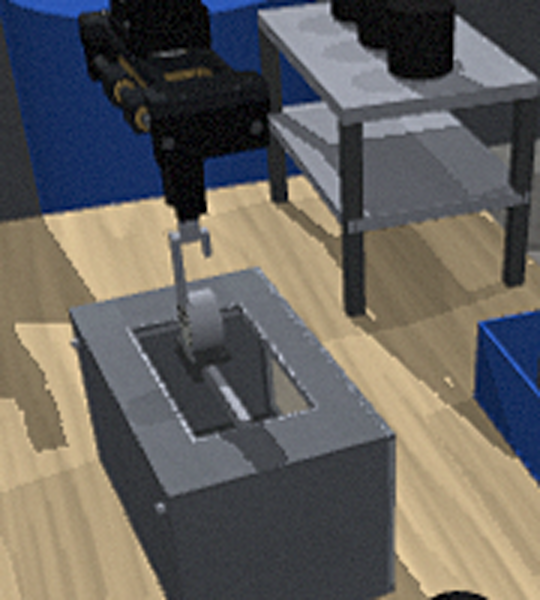

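View pics/top4.png

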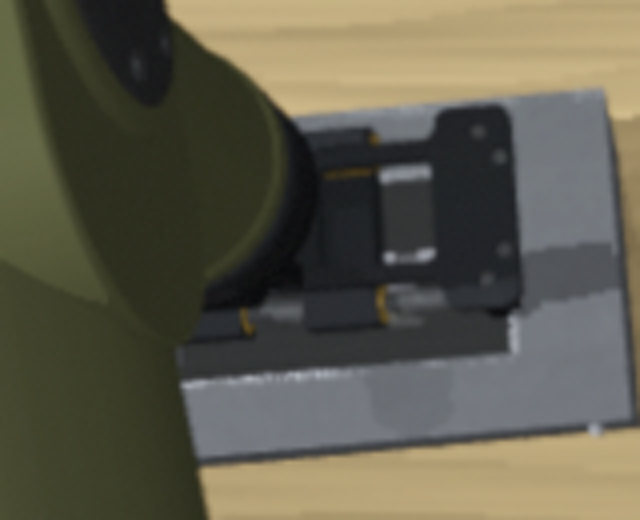

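drive_tool:
  offset:
    - [0.01,0,-0.001]
    - [0.025,0,-0.002]
    - [0.04,0,-0.002]
    - [0.055,0,-0.002]
    - [0.07,0,-0.002]
    - [0.085,0,-0.002]
    - [0.09,0,-0.002]
    - [0.09,0,-0.002]
  angular:
    - [-0.003,0.001,0.001]
    - [-0.003,0.001,0.001]
    - [-0.003,0.001,0.001]
    - [-0.003,0.001,0.001]
    - [-0.003,0.001,0.001]
    - [-0.003,0.001,0.001]
    - [-0.003,0.001,0.001]
    - [-0.003,0.001,0.001]

```text
time_s: 7.6
tool_pos: [0.5109, 0.1094, 0.236]
tool_rot: [-122.4, 90.0, 153.0]
force: [-0.1, 0.5, -3.1]
grip_width: 0.0134
```

Run:
```python
from h import *
snap("side","5",(170,70,130,130),5)
where();go(L(-.02,-.027,.142),LY,180)
```

```text
t 7.65 hook local [-19.41 -27.07] z 203.98 F [-1.11 -0.37 -2.26] w 0.0139 q [  20.    5.  -37.  100.    3.   77. -102.]
t 7.65 tcp [0.5112 0.1095 0.2366] F [-1.11 -0.37 -2.26] w 0.0139 q [  20.    5.  -37.  100.    3.   77. -102.]
sgn 180 offset [ 0.062  -0.0006 -0.0001] rot [-0.0003 -0.     -0.0009] deg 0.1
```

View pics/side5.png

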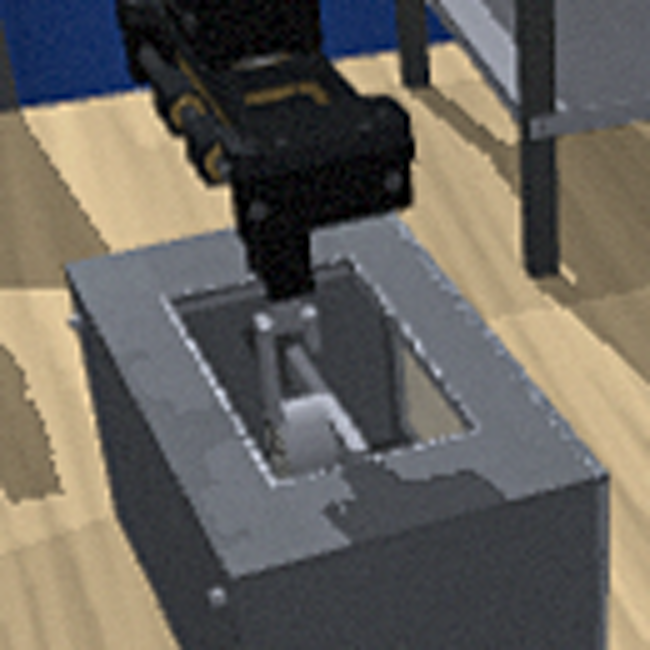

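drive_tool:
  offset:
    - [0.01,0,0]
    - [0.02,0,0]
    - [0.035,0,0]
    - [0.05,0,0]
    - [0.062,-0.0006,0]
    - [0.062,-0.0006,0]
  angular:
    - [0,0,0]
    - [0,0,0]
    - [0,0,0]
    - [0,0,0]
    - [0,0,0]
    - [0,0,0]

```text
time_s: 8.4
tool_pos: [0.5097, 0.1093, 0.1732]
tool_rot: [-94.5, 89.9, -179.1]
force: [-0.6, -0.8, -2.8]
grip_width: 0.0135
```

Run:
```python
from h import *
snap("side","6",(170,70,130,130),5)
where();go(L(.012,-.027,.142),LY,180)
```

```text
t 8.45 hook local [-20.21 -27.07] z 141.48 F [-0.55 -0.54 -2.52] w 0.0137 q [  20.    7.  -37.  104.    5.   70. -103.]
t 8.45 tcp [0.5104 0.1094 0.1741] F [-0.55 -0.54 -2.52] w 0.0137 q [  20.    7.  -37.  104.    5.   70. -103.]
sgn 180 offset [-0.0005  0.0322 -0.0001] rot [-0.0003 -0.0002  0.    ] deg 0.0
```

View pics/side6.png

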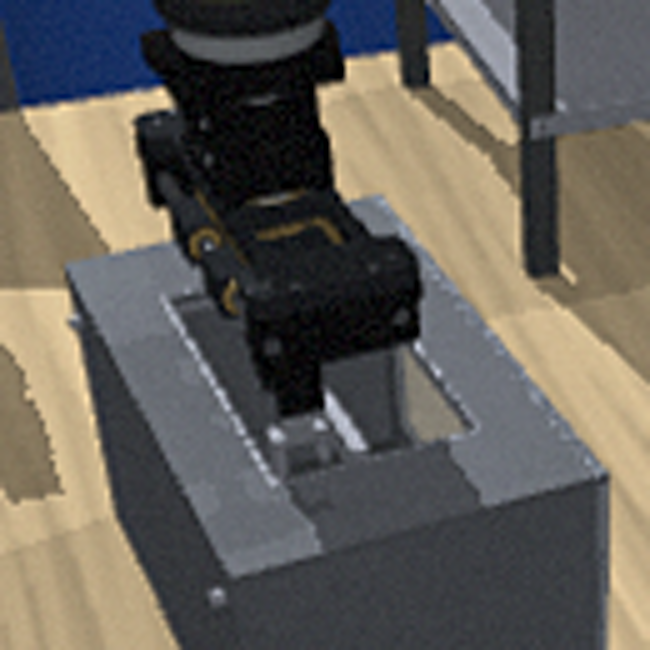

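drive_tool:
  offset:
    - [0,0.004,0]
    - [0,0.009,0]
    - [0,0.014,0]
    - [0,0.018,0]
    - [0,0.022,0]
    - [0,0.025,0]
    - [0,0.027,0]
    - [0,0.027,0]
  angular:
    - [0,0,0]
    - [0,0,0]
    - [0,0,0]
    - [0,0,0]
    - [0,0,0]
    - [0,0,0]
    - [0,0,0]
    - [0,0,0]

```text
time_s: 9.45
tool_pos: [0.5374, 0.112, 0.174]
tool_rot: [-152.3, 90.0, 123.1]
force: [1.2, 0.3, -3.3]
grip_width: 0.0139
```

Run:
```python
from h import *
where();go(L(.012,-.027,.142),LY,180)
```

```text
t 9.45 hook local [  6.84 -27.06] z 141.42 F [ 1.25  0.26 -3.32] w 0.0139 q [  18.   11.  -37.  101.    7.   70. -105.]
t 9.45 tcp [0.5374 0.112  0.174 ] F [ 1.25  0.26 -3.32] w 0.0139 q [  18.   11.  -37.  101.    7.   70. -105.]
sgn 180 offset [-0.0006  0.0052 -0.0001] rot [-0.0002 -0.0003  0.0002] deg 0.0
```

drive_tool:
  offset:
    - [0,0.002,0]
    - [0,0.004,0]
    - [0,0.0047,0]
    - [0.004,0.0047,0]
    - [0.008,0.0047,0]
    - [0.012,0.0047,0]
    - [0.014,0.0047,0]
    - [0.015,0.0047,0]
    - [0.015,0.0047,0]
  angular:
    - [0,0,0]
    - [0,0,0]
    - [0,0,0]
    - [0,0,0]
    - [0,0,0]
    - [0,0,0]
    - [0,0,0]
    - [0,0,0]
    - [0,0,0]

```text
time_s: 10.58
tool_pos: [0.542, 0.1125, 0.159]
tool_rot: [-151.2, 90.0, 124.2]
force: [0.2, 1.3, -1.5]
grip_width: 0.0138
```

Run:
```python
from h import *
snap("side","7",(170,70,130,130),5)
where();where();go(L(.0115,-.027,.122),LY,180)
```

```text
t 10.62 hook local [ 11.6  -27.03] z 126.52 F [-0.41  0.08 -2.97] w 0.0142 q [  18.   12.  -36.  101.    8.   69. -105.]
t 10.62 hook local [ 11.6  -27.03] z 126.52 F [-0.41  0.08 -2.97] w 0.0142 q [  18.   12.  -36.  101.    8.   69. -105.]
t 10.625 tcp [0.5421 0.1125 0.1591] F [-0.41  0.08 -2.97] w 0.0142 q [  18.   12.  -36.  101.    8.   69. -105.]
sgn 180 offset [ 0.0045 -0.0001 -0.    ] rot [-0.0003 -0.0003 -0.    ] deg 0.0
```

View pics/side7.png

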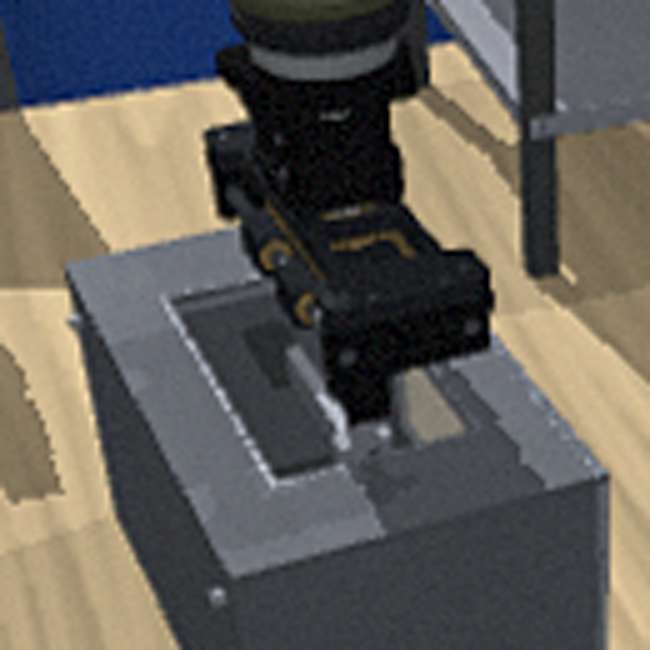

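drive_tool:
  offset:
    - [0.001,0,0]
    - [0.002,0,0]
    - [0.003,0,0]
    - [0.0035,0,0]
  angular:
    - [0,0,0]
    - [0,0,0]
    - [0,0,0]
    - [0,0,0]

```text
time_s: 11.12
tool_pos: [0.542, 0.1125, 0.1555]
tool_rot: [-155.2, 90.0, 120.2]
force: [-0.8, 0.3, -3.7]
grip_width: 0.0135
```

drive_tool:
  offset:
    - [0.0005,0,0]
    - [0.001,0,0]
  angular:
    - [0,0,0]
    - [0,0,0]

```text
time_s: 11.38
tool_pos: [0.542, 0.1124, 0.1545]
tool_rot: [-146.7, 90.0, 128.7]
force: [-0.3, -0.1, -3.3]
grip_width: 0.0141
```

drive_tool:
  offset:
    - [0.0005,0,0]
    - [0.001,0,0]
  angular:
    - [0,0,0]
    - [0,0,0]

```text
time_s: 11.62
tool_pos: [0.542, 0.1125, 0.1534]
tool_rot: [-154.7, 90.0, 120.7]
force: [-0.5, -0.1, -2.2]
grip_width: 0.0137
```

drive_tool:
  offset:
    - [0.0005,0,0]
    - [0.001,0,0]
  angular:
    - [0,0,0]
    - [0,0,0]

```text
time_s: 11.88
tool_pos: [0.5421, 0.1125, 0.1524]
tool_rot: [-164.6, 90.0, 110.8]
force: [0.4, -0.3, -3.8]
grip_width: 0.0136
```

drive_tool:
  offset:
    - [0.0005,0,0]
    - [0.001,0,0]
  angular:
    - [0,0,0]
    - [0,0,0]

```text
time_s: 12.12
tool_pos: [0.542, 0.1125, 0.1514]
tool_rot: [-142.7, 90.0, 132.7]
force: [-0.2, 0.1, -3.2]
grip_width: 0.0137
```

drive_tool:
  offset:
    - [0.0005,0,0]
    - [0.001,0,0]
  angular:
    - [0,0,0]
    - [0,0,0]

```text
time_s: 12.38
tool_pos: [0.542, 0.1124, 0.1503]
tool_rot: [-146.4, 90.0, 129.0]
force: [-0.3, 0.8, -3.1]
grip_width: 0.0141
```

drive_tool:
  offset:
    - [0.0005,0,0]
    - [0.001,0,0]
    - [0.0015,0,0]
    - [0.002,0,0]
  angular:
    - [0,0,0]
    - [0,0,0]
    - [0,0,0]
    - [0,0,0]

```text
time_s: 12.88
tool_pos: [0.542, 0.1125, 0.1483]
tool_rot: [-153.7, 90.0, 121.6]
force: [0.1, -0.1, -3.1]
grip_width: 0.0138
```

drive_tool:
  offset:
    - [0.0005,0,0]
    - [0.001,0,0]
    - [0.0015,0,0]
  angular:
    - [0,0,0]
    - [0,0,0]
    - [0,0,0]

```text
time_s: 13.25
tool_pos: [0.542, 0.1125, 0.1468]
tool_rot: [-160.1, 90.0, 115.3]
force: [-0.3, -0.3, -2.8]
grip_width: 0.0136
```

drive_tool:
  offset:
    - [0.0005,0,0]
    - [0.001,0,0]
  angular:
    - [0,0,0]
    - [0,0,0]

```text
time_s: 13.5
tool_pos: [0.542, 0.1125, 0.1457]
tool_rot: [-146.5, 90.0, 128.9]
force: [-0.0, 0.1, -2.8]
grip_width: 0.0137
```

drive_tool:
  offset:
    - [0.0005,0,0]
    - [0.0005,0,0]
  angular:
    - [0,0,0]
    - [0,0,0]

```text
time_s: 13.75
tool_pos: [0.542, 0.1124, 0.1452]
tool_rot: [-139.2, 90.0, 136.2]
force: [-0.5, -1.0, -3.1]
grip_width: 0.014
```

drive_tool:
  offset:
    - [0.0005,0,0]
    - [0.0005,0,0]
  angular:
    - [0,0,0]
    - [0,0,0]

```text
time_s: 14.0
tool_pos: [0.542, 0.1124, 0.1446]
tool_rot: [-129.3, 90.0, 146.1]
force: [0.7, -0.4, -2.3]
grip_width: 0.0137
```

drive_tool:
  offset:
    - [0.0005,0,0]
    - [0.0005,0,0]
  angular:
    - [0,0,0]
    - [0,0,0]

```text
time_s: 14.25
tool_pos: [0.5421, 0.1125, 0.1445]
tool_rot: [-155.7, 90.0, 119.7]
force: [0.1, -0.2, 0.4]
grip_width: 0.0138
```

drive_tool:
  offset:
    - [0,0,0]
    - [0,0,0]
    - [0,0,0]
    - [0,0,0]
    - [0,0,0]
    - [0,0,0]
  angular:
    - [0,0,0]
    - [0,0,0]
    - [0,0,0]
    - [0,0,0]
    - [0,0,0]
    - [0,0,0]
  fingers: 0.2

```text
time_s: 15.0
tool_pos: [0.5421, 0.1125, 0.1445]
tool_rot: [-148.7, 90.0, 126.6]
force: [0.8, -0.1, 0.0]
grip_width: 0.0348
```

Run:
```python
from h import *
snap("side","8",(170,70,130,130),5)
where()
```

```text
t 15.05 hook local [ 11.56 -27.01] z 111.88 F [ 0.16 -0.36  0.01] w 0.0349 q [  18.   13.  -36.  102.    8.   67. -106.]
```

View pics/side8.png

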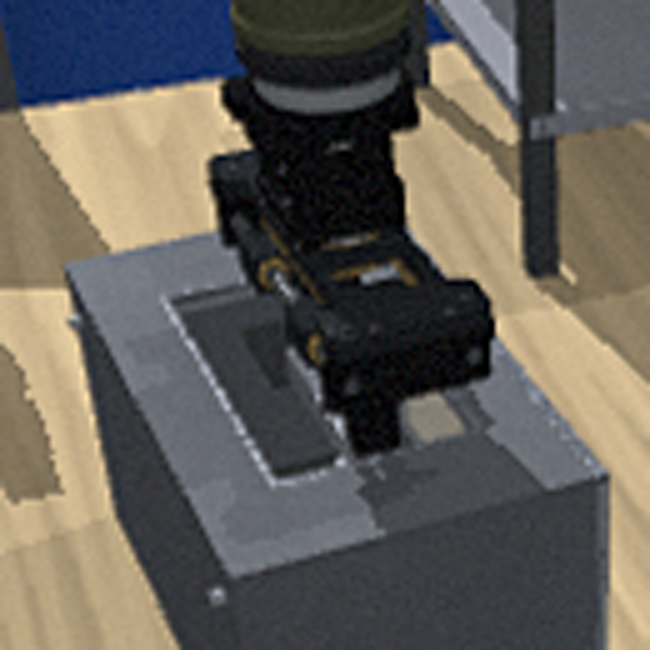

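Released and the force is zero. I'll retract straight up, slowly at first.

drive_tool:
  offset:
    - [-0.005,0,0]
    - [-0.015,0,0]
    - [-0.03,0,0]
    - [-0.05,0,0]
    - [-0.08,0,0]
    - [-0.11,0,0]
    - [-0.14,0,0]
    - [-0.16,0,0]
    - [-0.16,0,0]
  angular:
    - [0,0,0]
    - [0,0,0]
    - [0,0,0]
    - [0,0,0]
    - [0,0,0]
    - [0,0,0]
    - [0,0,0]
    - [0,0,0]
    - [0,0,0]

```text
time_s: 16.18
tool_pos: [0.543, 0.113, 0.3071]
tool_rot: [93.5, 89.7, 8.9]
force: [0.3, -0.0, -0.1]
grip_width: 0.0347
```

drive_tool:
  offset:
    - [0,-0.03,0.03]
    - [0,-0.06,0.07]
    - [0,-0.06,0.11]
    - [0,-0.06,0.15]
    - [0,-0.06,0.19]
    - [0,-0.06,0.23]
    - [0,-0.06,0.25]
    - [0,-0.06,0.25]
  angular:
    - [0,0,0]
    - [0,0,0]
    - [0,0,0]
    - [0,0,0]
    - [0,0,0]
    - [0,0,0]
    - [0,0,0]
    - [0,0,0]

```text
time_s: 17.18
tool_pos: [0.5065, -0.1423, 0.3061]
tool_rot: [111.7, 89.8, 27.0]
force: [-1.1, 0.7, -0.1]
grip_width: 0.0349
```

Run:
```python
from h import *
snap("side","9",(170,70,130,130),5)
snap("top","9",(105,165,160,130),5)
where()
```

```text
t 17.27 hook local [ -47.15 -274.64] z 274.02 F [-0.29  1.13  1.12] w 0.035 q [ 35.   3. -23.  93.   1.  84. -73.]
```

View pics/side9.png

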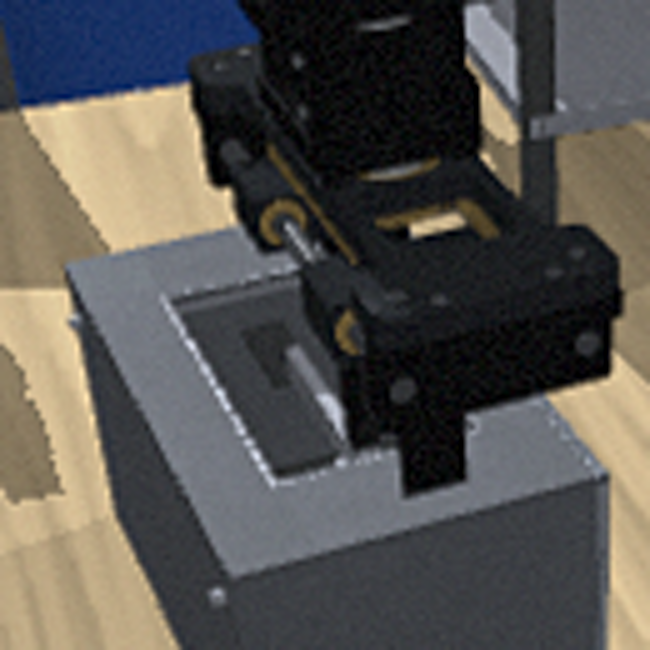

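View pics/top9.png

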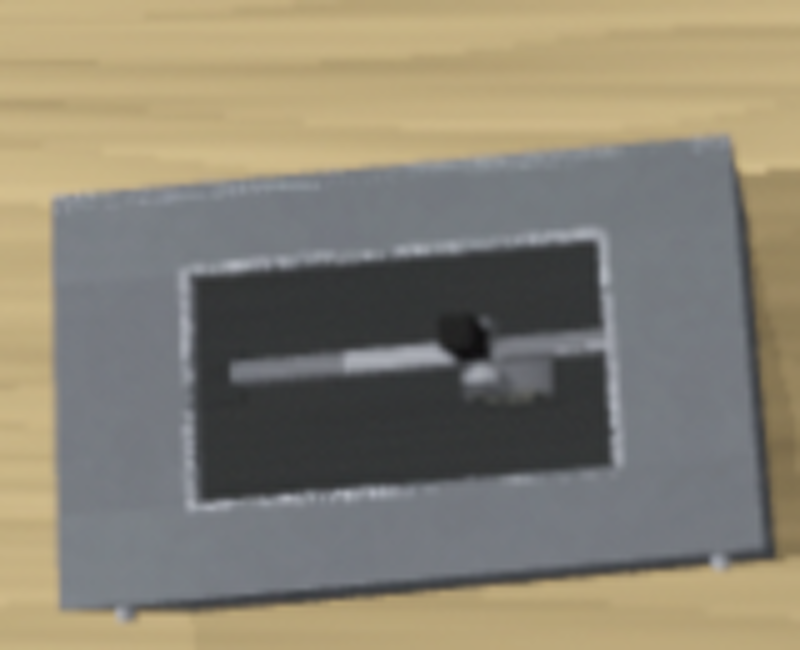

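Run:
```python
from h import *
d=load("top9.pkl")
def P(x,y,z):
    gx,gy=LM@[x,y]; w=np.r_[np.array([.542,.1125])+[gx,gy],.018+z]; return ((proj(d,w)-[105,165]+.5)*5).round(0)
for n,p in dict(post_top=(0,0,.158),hookL=(-.014,0,.1),casetop=(0,0,.05),foot=(0,0,.006),foot_mx_my=(-.016,-.022,.006),foot_mx_py=(-.016,.022,.006)).items(): print(n,P(*p))
u=(np.array([463,332])+.5)/5-.5+[105,165]; print(onz(d,*u,.176))
im=d["pixels"][220:255,190:225,::-1]
im=cv2.convertScaleAbs(im,alpha=1.7); cv2.imwrite("pics/z9.png",cv2.resize(im,None,fx=16,fy=16,interpolation=cv2.INTER_CUBIC))
```

```text
post_top [456. 330.]
hookL [483. 379.]
casetop [501. 363.]
foot [516. 375.]
foot_mx_my [562. 403.]
foot_mx_py [475. 410.]
[0.54086779 0.10935725 0.176     ]
```

View pics/z9.png

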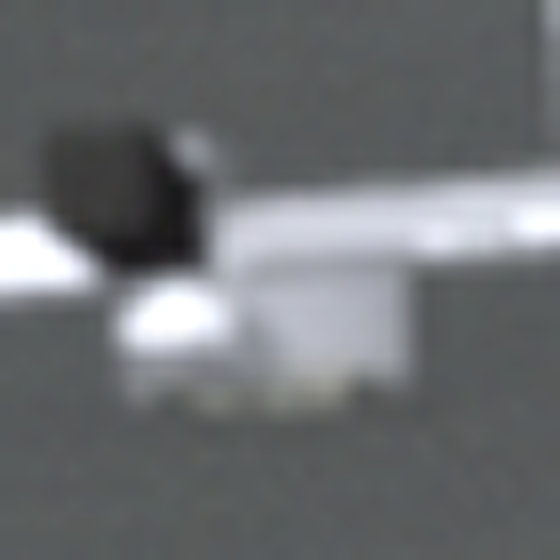

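drive_tool:
  offset:
    - [0,0,0.04]
    - [0,0,0.08]
    - [0,0,0.12]
    - [0,0,0.16]
    - [0,0,0.2]
    - [0,0,0.2]
  angular:
    - [0,0,0]
    - [0,0,0]
    - [0,0,0]
    - [0,0,0]
    - [0,0,0]
    - [0,0,0]

```text
time_s: 18.02
tool_pos: [0.5259, -0.3403, 0.3055]
tool_rot: [117.8, 89.8, 33.2]
force: [-0.1, 0.1, 0.1]
grip_width: 0.0349
```

Run:
```python
from h import *
snap("side","10",(170,70,130,130),5)
snap("top","10",(105,165,160,130),5)
d=load("side10.pkl");a=load("top10.pkl");b=load("top0.pkl")
def P(x,y,z):
    gx,gy=LM@[x,y]; w=np.r_[np.array([.542,.1125])+[gx,gy],.018+z]; return ((proj(d,w)-[170,70]+.5)*5).round(0)
print("post top/bot, crossbar ends",P(0,0,.158),P(0,0,.112),P(-.014,0,.1),P(.014,0,.1))
where()
cv2.imwrite("pics/top10f.png",a["pixels"][:,:,::-1])
```

```text
post top/bot, crossbar ends [353. 365.] [361. 444.] [337. 471.] [389. 457.]
t 18.12 hook local [ -45.58 -472.53] z 273.65 F [-0.02  0.99  0.36] w 0.0345 q [ 43.  15. -16.  80.   4.  86. -57.]
```

View pics/side10.png

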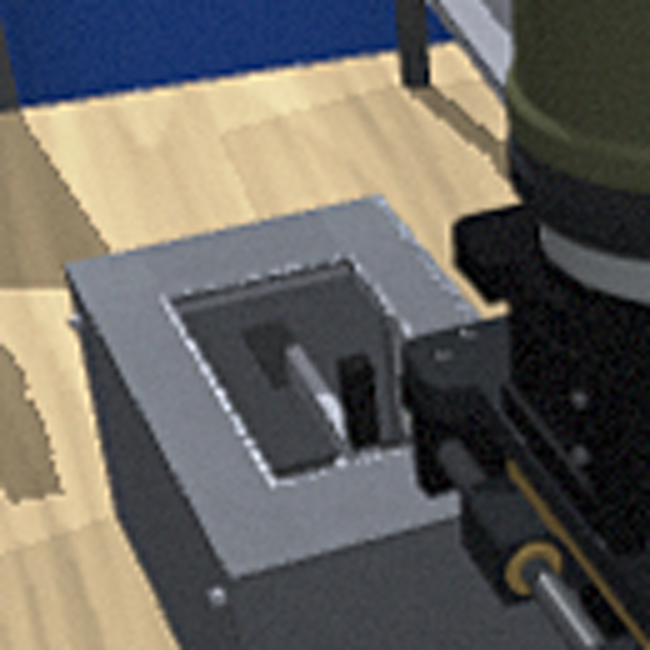

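View pics/top10f.png

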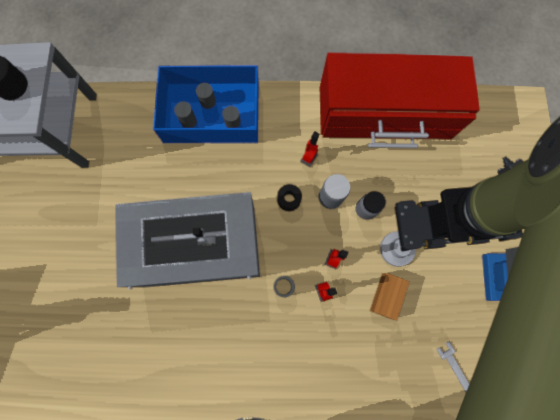

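```bash
python3 -c "
from cell import sign_off
print(sign_off())"
```

```text
the job is handed in; nothing more can be done
None
```

The gauge is hanging on the bar in the notch, released, and the job was handed in at about 18 s. `sign_off()` gives no verdict, so this rests on my own checks.

**What I did:** I gripped the gauge by its post and lifted it to about 0.2 m. I took it in through the roof opening on the bar's -x side, then moved it +x under the bar and lowered it gently. I did not slide the hook along the bar to search. The top camera showed the notch near locker y = -27 mm, so I lowered there and used the downward feel to confirm it.

**What the last checks showed:**
- **Depth:** The hook passed the bar's top level (122 mm) with no rise in force. It touched at 111.9 mm, against a notch floor of 112 mm, with about 3.5 N.
- **Hanging:** After release the force was zero. In the side view the post sits within about 1.5 px of where it should be for an upright gauge at notch depth.
- **Rest of the scene:** The arm ended clear of everything. The other things on the bench look unmoved in the top view, judged by eye. I saw no sign of contact with the roof frame.

**Disagreements:**
- **Camera height:** While I carried the gauge, the side camera put it about 2 mm higher than the arm did, which is within its stated calibration.
- **Position along the bar:** In the last top view, the post top came out about 3 mm off in y from where I released it. I put that down to calibration and a slight settle in the notch, but did not check further.

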